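# Load the glue press with the two lead-filled saddle weights

### The arm

A 6-joint arm with a two-finger parallel gripper is mounted at the origin on a cart in front of the work surface, level with it; the furniture and walls round the work are solid. World frame = base frame: x ahead of the robot, y to its left, z up, the work surface at z = 0. Lengths are in mm, angles in rad, forces in N, time in s.
With the tool pointing down it reaches from about 350 to 775 mm from the base axis. Payload 5.5 kg.
Tool frame: the origin (TCP) lies where the fingers leave the gripper's body, on its centre line; the fingertips stand 73 mm ahead of it and the grasp point (between the pads) lies 54 mm ahead of it; z points along the fingers, y is the line along which they close (so a half turn about z gives the same grasp; the last joint's range is limited). The gripper opens to 85 mm and grips with 20 to 120 N. Pads are 22 mm wide; open, the fingers measure 114 mm over their backs; the gripper's body (76 mm by 85 mm) begins 54 mm behind the grasp point. The pads swing forward as they close: fully open they stand 13 mm farther back than shut.
Start: joints at [1.105, 0.313, 0.046, 1.304, 0, 1.431], TCP at [184.061, 544.78, 303.923] pointing down, gripper open.
Joint ranges: [-2.76, 2.76], [-0.86, 1.69], [-1.03, 1.26], [-2.2, 2.34], [-1.47, 1.5], [-3.14, 3.14]. Speed limits (rad/s): [2.57, 2.57, 3.14, 3.14, 3.14, 3.14].

### API

Orientations are given as a rotation vector (axis times angle).
In Python, from bench import bot gives the robot as it stands. The module is installed in compiled form; this text tells all that it offers. Calls block until the motion is done:
- bot.move_to(position, orientation): joint-space move of the TCP to a pose.
- bot.movel(position, rot=None, vel=150): straight line of the TCP; rot=None keeps the orientation; vel is the mean speed in mm/s.
- bot.move_joints(angles): joint-space move.
- bot.ungrasp() and bot.grab(): open the fingers fully, or close them until they stop; the grip force is fixed at half the most.
- bot.hold(seconds).
- bot.inverse_kinematics(position, orientation): joint angles nearest the present ones, or None.
- bot.get_state(): the state.
- bot.capture(name): name is "scene" or "top" or "wrist"; returns a dict with "color" (400x640x3 uint8, red, green, blue), "K" (3x3 intrinsics, pixels), "k1" (the pictures are not rectified: a ray, as slopes to the right and down, at radius r is drawn at 1 + k1 r^2 times it, then the intrinsics apply), "rvec" (rotation vector, rad) and "tvec" (3), from world to camera coordinates, as OpenCV has them. Camera axes: x right, y down, z forward; pixel columns grow to the right and rows downward; lengths in mm; the calibration is good to about 2 mm. A picture is of the moment at which its call begins. There is no depth.
A pose or a line that the arm cannot do raises bot.Unreachable and nothing moves.
- bot.sign_off(): hands the job in; it is judged then, once.
The state is a dict: "clock": time; "qpos": joint angles; "qd": joint speeds; "joint_torque": joint torques, N m; "ee_pos": TCP position; "tool_rot": TCP orientation; "ft_force": force on the tool from outside, world axes, zero at the start; "moment": the same for the moment, N m; "finger_gap": opening from 0.0 (shut) to 1.0 (fully open); "grip_force": force on a finger pad.
Only numpy, scipy, OpenCV 4.12 (cv2) and the standard library are available. Lean on these libraries where they do the work, as an engineer would, in place of code of your own. Each camera call takes 0.05 s, during which the arm holds its last target. There are 200 camera calls.

### The job

Two of the four identical-looking saddle weights are filled with lead, the other two are hollow: find the filled ones by their heft and hang them astride the bar of the glue press, one on each side of its head, so that the pressing foot goes fully down and stays down. Lower them on gently rather than dropping them, and leave the hollow ones standing on the bench. Do not knock any weight over or disturb the green-capped pot, the red carton or the tape measure.

Things in the scene. Friction and masses are not known exactly. Their poses are not given: they have to be found in the camera images.
- saddle_a: One of four alike dark steel saddle weights, upside-down U, 58 (x) x 46 (y) x 118 mm, standing on its legs. Origin: centre of underside; z up. Legs along y, 12 mm thick, at x +-23 mm; slot between them 34 mm wide, open at both y ends, ceiling at z 50 mm. Closed chamber z 50-90: hollow (0.2 kg in all) or lead-filled (0.65 kg). Grip rib on top 14 (x) x 42 (y) mm, z 90-118. Same after a half turn.
- saddle_b: One of four alike dark steel saddle weights, upside-down U, 58 (x) x 46 (y) x 118 mm, standing on its legs. Origin: centre of underside; z up. Legs along y, 12 mm thick, at x +-23 mm; slot between them 34 mm wide, open at both y ends, ceiling at z 50 mm. Closed chamber z 50-90: hollow (0.2 kg in all) or lead-filled (0.65 kg). Grip rib on top 14 (x) x 42 (y) mm, z 90-118. Same after a half turn.
- saddle_c: One of four alike dark steel saddle weights, upside-down U, 58 (x) x 46 (y) x 118 mm, standing on its legs. Origin: centre of underside; z up. Legs along y, 12 mm thick, at x +-23 mm; slot between them 34 mm wide, open at both y ends, ceiling at z 50 mm. Closed chamber z 50-90: hollow (0.2 kg in all) or lead-filled (0.65 kg). Grip rib on top 14 (x) x 42 (y) mm, z 90-118. Same after a half turn.
- saddle_d: One of four alike dark steel saddle weights, upside-down U, 58 (x) x 46 (y) x 118 mm, standing on its legs. Origin: centre of underside; z up. Legs along y, 12 mm thick, at x +-23 mm; slot between them 34 mm wide, open at both y ends, ceiling at z 50 mm. Closed chamber z 50-90: hollow (0.2 kg in all) or lead-filled (0.65 kg). Grip rib on top 14 (x) x 42 (y) mm, z 90-118. Same after a half turn.
- press: Glue press, fixed. Grey base 130 x 200 x 12 mm, origin: centre of underside, y along its bar. Two guide rods at x +-22, y 0 mm, tops at 142 mm. The sliding head (64 x 36 mm, mid) carries a level square aluminium bar, 22 wide x 20 mm, top face 105 mm up when raised, free from y 18 to 100 mm on both sides, with 42 x 30 mm end caps; nothing above it. Foot presses on a wooden glue-up.
- bar_left (a point): Middle of the free part of the bar on the press's +y side, on the bar's top face; moves with the bar; x across the bar, y along it, z up.
- bar_right (a point): The same on the press's -y side.
- press_bar (a joint): How far the bar with the pressing foot has gone down, m: 0 raised by the springs, 0.014 foot fully down on the glue-up. The springs hold it up until two filled weights hang on the bar; one filled and one empty do not bring it down.
- jar_gel: White round pot with green cap, 48 mm wide, 130 mm high, standing; origin: centre of its underside.
- box_flints: Small red carton 46 x 60 x 30 mm; origin: centre of its underside.
- tape_measure: Yellow pocket tape measure 36 x 80 x 60 mm; origin: centre of its underside.
There are look-alikes about, which are no part of the job. Leave any orange or purple look-alike of the saddle_c alone. Leave any yellow look-alike of the saddle_d alone.

How it is judged:
By the outcome, as a careful person would: the job done as asked, in the order asked, and still so for the second after the job is handed in, with the robot touching nothing.
It also fails if it takes over 72 s, if anything falls off the work surface, if the arm or the gripper's body presses on something with over 40 N, if the wrist force passes 120 N, or if a joint passes its speed limit or range.

## Working session

There is one attempt and no reset: what is moved stays moved. The work goes in short steps, each a Python script; the robot and the scene stay as the last script left them, time stands still between calls to the robot, and variables do not carry over. Pictures are saved under pics/ and viewed, at most 10 in all, crops included, and the job is handed in when it is done.

```bash
mkdir -p pics
cat > h.py <<'E'
import numpy as np, cv2
from bench import bot
def snap(n,f):
    c=bot.capture(n); cv2.imwrite(f'pics/{f}.png',c['color'][:,:,::-1]); np.savez(f'pics/{f}.npz',**{k:c[k] for k in('K','k1','rvec','tvec','color')}); return c
def ray(c,uv):
    K=c['K'];d=np.array([float(c['k1']),0,0,0,0])
    p=cv2.undistortPoints(np.array([[uv]],float),K,d)[0,0]
    R=cv2.Rodrigues(np.asarray(c['rvec'],float))[0];t=np.asarray(c['tvec'],float).ravel()
    return -R.T@t, R.T@np.array([p[0],p[1],1])
def onz(c,uv,z):
    o,d=ray(c,uv); return o+d*(z-o[2])/d[2]
def proj(c,P):
    return cv2.projectPoints(np.array(P,float).reshape(-1,3),np.asarray(c['rvec'],float),np.asarray(c['tvec'],float),c['K'],np.array([float(c['k1']),0,0,0,0]))[0].reshape(-1,2)
E
python3 - <<'E'
from h import *
for n in('scene','top'):
    c=snap(n,n+'0'); print(c['K'],c['k1'],ray(c,(320,200)))
print(bot.get_state())
a=cv2.imread('pics/scene0.png');b=cv2.imread('pics/top0.png')
E
```

```text
[[427.53472832   0.         323.26748888]
 [  0.         427.53472832 194.76624581]
 [  0.           0.           1.        ]] -0.09660751026170725 (array([-189.88052674, -543.77867937,  762.90394642]), array([ 0.62322695,  0.49211773, -0.607961  ]))
[[437.77600798   0.         310.31927298]
 [  0.         437.77600798 197.02788437]
 [  0.           0.           1.        ]] -0.07744432900129254 (array([2.49856275e+02, 8.19359982e-02, 1.26669131e+03]), array([ 0.21062812, -0.00348599, -0.97783372]))
{'clock': 0.1, 'qpos': array([ 1.10544719e+00,  3.13904195e-01,  4.50913026e-02,  1.30360156e+00,
       -3.26964433e-06,  1.43121195e+00]), 'qd': array([-0.00014795, -0.00228629,  0.00136758,  0.00127092, -0.00074732,
        0.00026139]), 'joint_torque': array([ 2.03220116e-03, -4.81725740e+01,  2.99243367e+01,  1.27187601e-02,
       -1.85344043e-04, -8.60580428e-06]), 'ee_pos': array([183.86642982, 544.45124394, 303.10942989]), 'tool_rot': array([-5.09372599e-01, -3.09953697e+00,  2.42752685e-03]), 'ft_force': array([ 0.00632085, -0.21971781,  0.19106891]), 'moment': array([0.01208353, 0.00465266, 0.00404892]), 'grip_force': 0.0, 'finger_gap': 1.0016771382036165}
```

View pics/scene0.png

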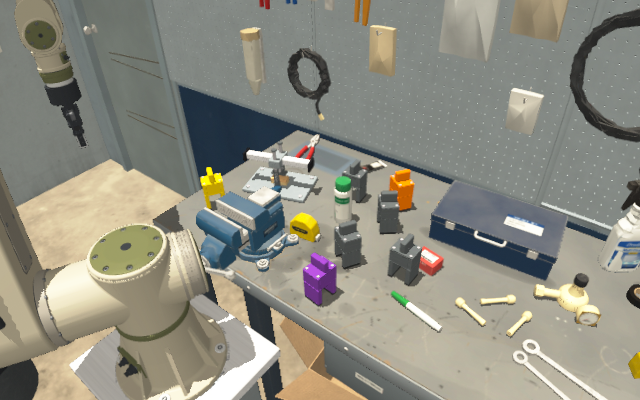

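View pics/top0.png

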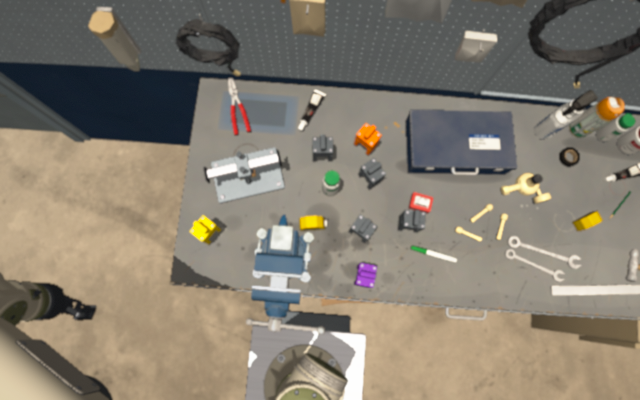

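The top view shows four dark steel saddles at (323,147), (373,172), (364,228) and (413,219). The look-alikes are orange (368,137), purple (366,275) and yellow (205,229), all ruled out by colour. The press is at (246,172), the pot at (332,181), the tape measure at (313,222) and the red carton at (421,202), which sits close to one saddle. I'll check these in an enlarged crop.

Run:
```python
import cv2
a=cv2.imread('pics/top0.png')
cv2.imwrite('pics/c1.png',cv2.resize(a[120:250,295:445],None,fx=4.6*1.15,fy=4.6,interpolation=cv2.INTER_CUBIC) if 0 else cv2.resize(a[120:245,295:445],None,fx=4.8,fy=4.8,interpolation=cv2.INTER_CUBIC))
cv2.imwrite('pics/c2.png',cv2.resize(a[130:215,195:300],None,fx=7,fy=7,interpolation=cv2.INTER_CUBIC))
```

```text
(no output)
```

View pics/c1.png

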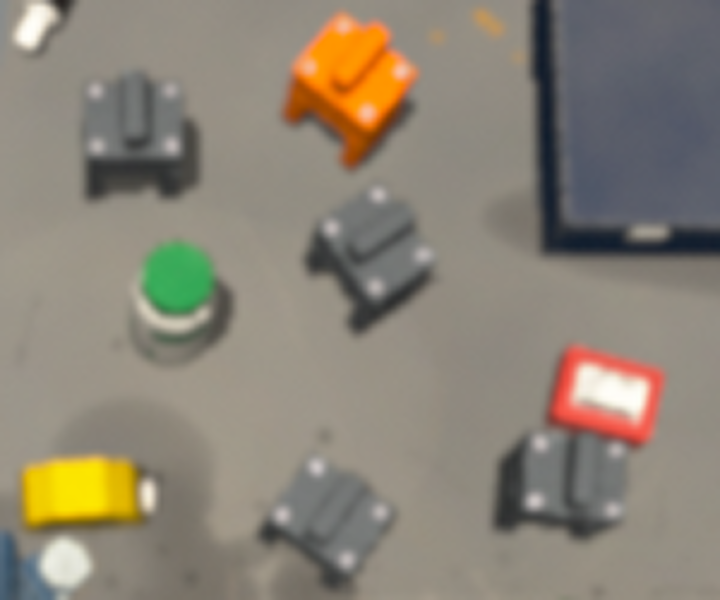

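View pics/c2.png

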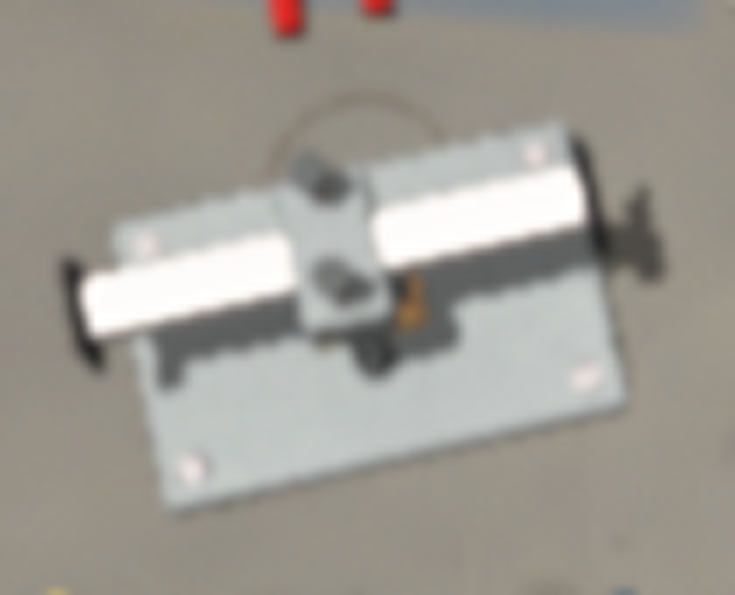

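```bash
cat > poses.py <<'E'
from h import *
c=dict(np.load('pics/top0.npz'))
S={1:[(95,91),(171,91),(95,147),(172,146)],2:[(377,195),(331,229),(425,255),(376,288)],3:[(317,467),(282,513),(381,512),(346,558)],4:[(540,443),(617,450),(535,500),(613,509)]}
RIB={1:((0,2),(1,3)),2:((0,1),(2,3)),3:((0,2),(1,3)),4:((0,2),(1,3))}
RIB[3]=((1,0),(3,2))
def up(p,s,o): return ((p[0]+.5)/s-.5+o[0],(p[1]+.5)/s-.5+o[1])
W={}
for k,v in S.items():
    P=np.array([onz(c,up(p,4.8,(295,120)),91) for p in v])
    xs=[tuple(P[b]-P[a]) for a,b in RIB[k]]
    d=np.mean(xs,0); w=P[RIB[k][1][0]]-P[RIB[k][0][0]]+P[RIB[k][1][1]]-P[RIB[k][0][1]]
    # combine rib direction and width direction into one angle
    z=complex(d[0],d[1]); zw=complex(w[0],w[1])/2*1j
    if (z*zw.conjugate()).real<0: zw=-zw
    W[k]=(P.mean(0)[:2],np.angle(z+zw),abs(z),abs(zw),np.degrees(np.angle(z/zw)))
def L(p,z=105): return onz(c,up(p,7,(195,130)),z)
e1,e2=L((88,305)),L((584,193)); h1,h2=L((295,265)),L((375,235))
ang_bar=np.arctan2(*(e2-e1)[1::-1]); head=(h1+h2)/2
if __name__=='__main__':
    for k in W: print(k,*[np.round(x,3) for x in W[k]])
    print(e1,e2,(e1+e2)/2,np.linalg.norm(e2-e1),head,np.linalg.norm(h2-h1),np.degrees(ang_bar))
    B=[L(p,12) for p in((112,215),(565,122),(625,398),(175,512))];print(np.round(B,1),np.mean(B,0))
    print('pot',onz(c,up((180,275),4.8,(295,120)),130),'orange',onz(c,up((355,66),4.8,(295,120)),91), 'carton',onz(c,up((607,393),4.8,(295,120)),30))
    # tool orientation: down, y axis across rib
    from scipy.spatial.transform import Rotation as Ro
    def rot(a):
        x=np.array([np.cos(a),np.sin(a),0]);z=np.array([0,0,-1.]);return Ro.from_matrix(np.c_[x,np.cross(z,x),z]).as_rotvec()
    for k,(p,a) in {**{k:W[k][:2] for k in W},'L':(e1[:2]*.5+h1[:2]*.5,ang_bar),'R':(e2[:2]*.5+h2[:2]*.5,ang_bar)}.items():
        for s in(0,np.pi):
            for z in(170,320):
                q=bot.inverse_kinematics([*p,z],rot(a+s)); print(k,round(np.hypot(*p)),round(s),z,None if q is None else np.round(q,2))
E
python3 poses.py
```

```text
1 [664.272   1.627] -3.055 34.505 45.101 -0.273
2 [ 600.856 -145.643] 2.276 34.893 44.363 -0.291
3 [ 439.838 -127.904] -0.56 33.293 43.953 -2.122
4 [ 472.239 -266.057] 3.109 33.728 44.517 -1.181
[550.29247394 312.67153944 105.        ] [611.91945049 121.56190225 105.        ] [581.10596221 217.11672084 105.        ] 200.80034279108293 [580.56191174 217.55926384 105.        ] 33.66713068841725 -72.12708582081346
[[615.  332.8  12. ]
 [672.1 142.6  12. ]
 [552.3 105.1  12. ]
 [487.9 288.9  12. ]] [581.80461755 217.36047358  12.        ]
pot [560.6729714  -31.49701248 130.        ] orange [ 708.10725669 -127.15875863   91.        ] carton [ 535.77609924 -296.93851527   30.        ]
1 664 0 170 [-0.12  0.55  0.07  1.1   0.   -0.21]
1 664 0 320 [-0.12  0.49  0.36  1.43  0.   -0.21]
1 664 3 170 [-0.12  0.55  0.07  1.1  -0.    2.94]
1 664 3 320 [-0.12  0.49  0.36  1.43 -0.    2.94]
2 618 0 170 [-0.37  0.46 -0.07  1.04  0.    0.5 ]
2 618 0 320 [-0.37  0.4   0.21  1.38  0.    0.5 ]
2 618 3 170 [-0.37  0.46 -0.07  1.04 -0.   -2.64]
2 618 3 320 [-0.37  0.4   0.21  1.38 -0.   -2.64]
3 458 0 170 [-0.46  0.18 -0.48  0.92  0.   -3.04]
3 458 0 320 [-0.46  0.08 -0.2   1.29  0.   -3.04]
3 458 3 170 [-0.46  0.18 -0.48  0.92  0.    0.1 ]
3 458 3 320 [-0.46  0.08 -0.2   1.29  0.    0.1 ]
4 542 0 170 [-0.66  0.33 -0.27  0.97 -0.   -0.63]
4 542 0 320 [-0.66  0.24 -0.01  1.32 -0.   -0.63]
4 542 3 170 [-0.66  0.33 -0.27  0.97  0.    2.51]
4 542 3 320 [-0.66  0.24 -0.01  1.32  0.    2.51]
L 624 0 170 [ 0.32  0.47 -0.05  1.05  0.   -1.56]
L 624 0 320 [ 0.32  0.41  0.22  1.39  0.   -1.56]
L 624 3 170 [ 0.32  0.47 -0.05  1.05  0.    1.58]
L 624 3 320 [0.32 0.41 0.22 1.39 0.   1.58]
R 621 0 170 [ 0.13  0.47 -0.06  1.04  0.   -1.75]
R 621 0 320 [ 0.13  0.4   0.22  1.38  0.   -1.75]
R 621 3 170 [ 0.13  0.47 -0.06  1.04  0.    1.39]
R 621 3 320 [0.13 0.4  0.22 1.38 0.   1.39]
```

```bash
cat > act.py <<'E'
from poses import *
from scipy.spatial.transform import Rotation as Ro
def rot(a):
    x=np.array([np.cos(a),np.sin(a),0]);z=np.array([0,0,-1.]);return Ro.from_matrix(np.c_[x,np.cross(z,x),z]).as_rotvec()
def pick_rot(p,a,z):
    q0=bot.get_state()['qpos'][5]
    return min((rot(a),rot(a+np.pi)),key=lambda r:abs(bot.inverse_kinematics([*p,z],r)[5]-q0))
GZ=168
def st(m=''):
    s=bot.get_state(); print(m,'t',round(s['clock'],2),'p',np.round(s['ee_pos'],1),'f',np.round(s['ft_force'],2),'gap',round(s['finger_gap'],3),'grip',round(s['grip_force'],1),flush=True); return s
def weigh(k):
    p,a=W[k][:2]; r=pick_rot(p,a,320)
    bot.move_to([*p,260],r); st('above')
    bot.movel([*p,GZ],vel=90); bot.hold(.1); f0=st('down')['ft_force'][2]
    bot.grab(); s=st('grabbed')
    bot.movel([*p,GZ+12],vel=40); bot.hold(.4); f=np.mean([bot.get_state()['ft_force'][2],st('lift')['ft_force'][2]])
    print(k,'weight N',f0-f); return f0-f
def putback(k):
    p=W[k][0]; bot.movel([*p,GZ+.5],vel=25); bot.hold(.1); st('back'); bot.ungrasp(); bot.movel([*p,260],vel=150)
E
python3 - <<'E'
from act import *
weigh(3)
snap('scene','w3')
E
```

```text
above t 2.65 p [ 440.1 -127.4  260.1] f [-0.42  0.76 -0.45] gap 1.008 grip 0.0
down t 3.92 p [ 440.3 -128.1  168.6] f [ 0.4  -0.07  0.17] gap 1.003 grip 0.0
grabbed t 4.58 p [ 440.  -127.8  168.1] f [-0.65  1.23  0.66] gap 0.155 grip 59.2
lift t 5.42 p [ 439.8 -127.9  179.9] f [ 0.39 -0.39 -6.01] gap 0.149 grip 58.5
3 weight N 6.178110277776403
```

Saddle 3 is filled (6.2 N). Next I'll hover it over the bar's left side and check alignment.

```bash
cat >> act.py <<'E'
BL=(e1[:2]+h1[:2])/2; BR=(e2[:2]+h2[:2])/2
def carry(k,T):
    p=W[k][0]; bot.movel([*p,335],vel=220)
    r=pick_rot(T,ang_bar,320); bot.move_to([*T,335],r); bot.movel([*T,290],vel=120); st('hover')
E
python3 - <<'E'
from act import *
carry(3,BL); bot.hold(.2)
c1=snap('scene','hov1'); t=snap('top','hovt1')
im=c1['color'][:,:,::-1].copy()
for P in (e1,e2,h1,h2): 
    u=proj(c1,P)[0]; cv2.circle(im,tuple(np.int32(np.round(u*16))),24,(0,0,255),-1,cv2.LINE_AA,4)
x=np.array([-np.sin(ang_bar),np.cos(ang_bar),0])
for s in(-11,11):
    for E_ in(e1,e2): u=proj(c1,E_+s*x)[0]; cv2.circle(im,tuple(np.int32(np.round(u*16))),16,(0,255,0),-1,cv2.LINE_AA,4)
cv2.imwrite('pics/hov1c.png',cv2.resize(im[85:205,225:345],None,fx=5,fy=5,interpolation=cv2.INTER_CUBIC))
E
```

```text
hover t 8.4 p [561.9 272.  290.4] f [-0.46 -0.28 -5.88] gap 0.149 grip 58.5
```

View pics/hov1c.png

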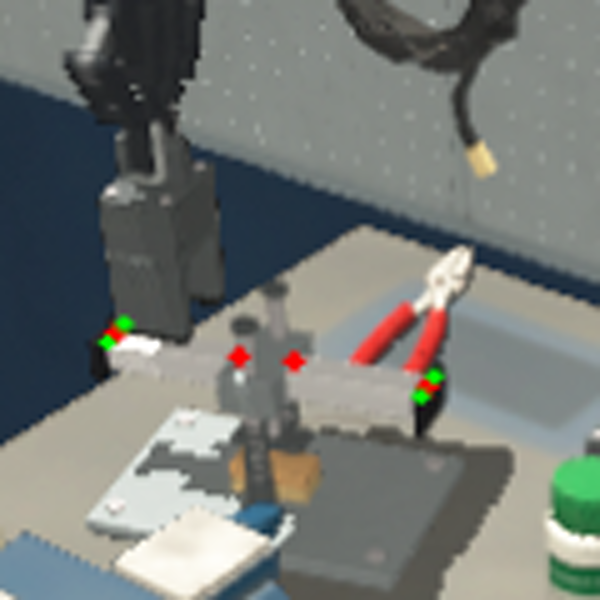

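The hover crop shows the saddle level over the bar's left part. The projected bar ends, (108,340) and (428,385) in the crop, coincide with the real bar, so the pose is good. I'll lower it now.

```bash
cat >> act.py <<'E'
def lower(T,zend,fstop=-.5):
    bot.movel([*T,230],vel=70); s=st('near')
    z=230
    while z>zend:
        z-=1.5; bot.movel([*T,z],vel=20); f=bot.get_state()['ft_force']
        print(z,np.round(f,1),flush=True)
        if f[2]>fstop or np.hypot(f[0],f[1])>8: break
    bot.hold(.3); st('end')
E
python3 - <<'E'
from act import *
lower(BL,221)
E
```

```text
near t 9.71 p [562.1 272.8 230.6] f [-0.02 -0.54 -6.37] gap 0.149 grip 58.6
228.5 [ 0.   0.6 -5.3]
227.0 [ 0.7  0.3 -6.9]
225.5 [-0.5 -0.2 -6.4]
224.0 [-0.   0.4 -6.7]
222.5 [-1.2  0.5 -1.7]
221.0 [-1.  -0.6  4.7]
end t 11.51 p [562.1 272.8 221.4] f [-0.37  0.88  4.05] gap 0.152 grip 60.1
```

```bash
python3 - <<'E'
from act import *
bot.movel([*BL,222],vel=20); bot.ungrasp(); st('rel'); bot.movel([*BL,300],vel=120)
for k in (2,1,4):
    if weigh(k)>4:
        carry(k,BR); snap('scene','hov2'); break
    putback(k)
open('second','w').write(str(k))
E
python3 -c "
import cv2;a=cv2.imread('pics/hov2.png');cv2.imwrite('pics/hov2c.png',cv2.resize(a[80:280,215:455],None,fx=3,fy=3,interpolation=cv2.INTER_CUBIC))"
```

```text
rel t 12.46 p [561.7 272.7 222. ] f [ 0.01 -0.01  0.2 ] gap 0.997 grip 0.0
above t 14.82 p [ 601.  -144.8  260. ] f [ 0.79  0.17 -0.57] gap 1.001 grip 0.0
down t 16.09 p [ 601.3 -145.8  168.8] f [ 0.64 -0.11 -0.31] gap 0.997 grip 0.0
grabbed t 16.74 p [ 601.  -145.5  168.1] f [0.56 1.2  1.66] gap 0.146 grip 59.3
lift t 17.59 p [ 600.8 -145.6  179.9] f [-0.4  -0.81 -6.79] gap 0.149 grip 58.5
2 weight N 6.480102199761769
hover t 20.15 p [600.1 161.1 290.1] f [ 0.69 -0.07 -6.75] gap 0.151 grip 58.6
```

View pics/hov2c.png

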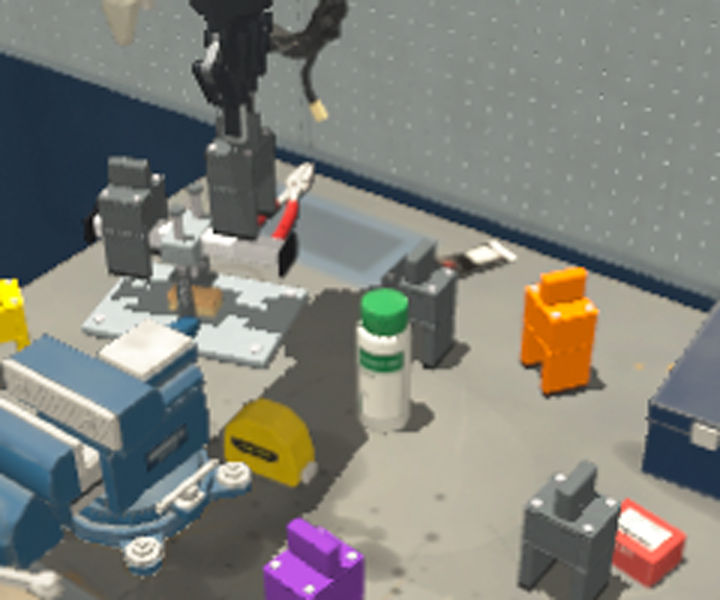

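Saddle 2 is filled too. In the picture the first saddle hangs astride at (130,215) and the second hovers over the right side at (240,190). The pot, carton and tape are undisturbed. I'll lower it and follow the bar down.

Run:
```python
from act import *
lower(BR,208,fstop=6)
```

```text
near t 21.21 p [600.3 162.  230.6] f [-0.32 -0.38 -6.03] gap 0.154 grip 58.6
228.5 [ 0.9  0.1 -7. ]
227.0 [-0.5  0.1 -7.1]
225.5 [-0.4  0.  -7.4]
224.0 [ 0.3  0.7 -6.8]
222.5 [-2.   0.3 -2.3]
221.0 [-0.2  0.2 -2. ]
219.5 [ 0.8  0.8 -2.8]
218.0 [ 0.9 -0.1 -2.5]
216.5 [ 1.   0.5 -1.8]
215.0 [ 1.5 -0.  -2.6]
213.5 [ 2.7  0.8 -1.5]
212.0 [ 1.1 -0.1 -1.8]
210.5 [ 2.8  0.2 -1.8]
209.0 [ 2.4  0.6 -0.5]
207.5 [-0.6 -0.   6.3]
end t 25.26 p [600.1 162.  209. ] f [-0.63 -0.32  6.53] gap 0.151 grip 60.5
```

Run:
```python
from act import *
bot.movel([*BR,208.3],vel=20); bot.ungrasp(); bot.movel([*BR,300],vel=120)
bot.move_to([430,-40,330],bot.get_state()['tool_rot']); bot.hold(.3); st('clear')
a=snap('scene','fin')['color'][:,:,::-1];t=snap('top','fint')['color'][:,:,::-1]
f=lambda i:cv2.resize(i,(400,400),interpolation=cv2.INTER_CUBIC)
cv2.imwrite('pics/finc.png',np.hstack([f(a[130:230,225:325]),f(t[100:260,190:350])]))
```

```text
clear t 28.46 p [430.5 -39.5 329.7] f [ 0.09 -0.62  0.43] gap 1.002 grip 0.0
```

View pics/finc.png

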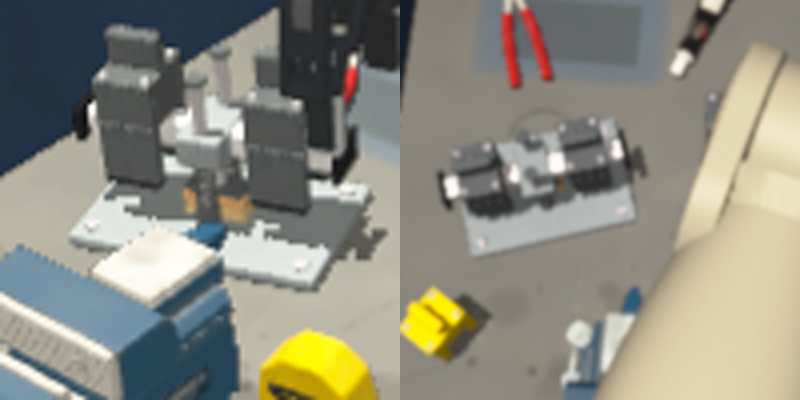

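The final crop shows both filled saddles astride the bar, at (130,110) and (278,150), one on each side of the head. The bar is down and the foot rests on the wood, so I'm handing in.

```bash
python3 -c "
from bench import bot
print(bot.sign_off())"
```

```text
the job is handed in; nothing more can be done
None
```

I hung the two filled saddles (6.2 N and 6.5 N by heft) astride the press bar, one on each side of the head; the foot is down on the glue-up, the two hollow ones were never touched, and I handed the job in at about 28.5 s.

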